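Fill the bead feeder and hold its shutter at the third click

TASK

Tip all seven brass beads from the handled tote into the feeder's hopper while its shutter is shut, and set the empty tote back down level on the bench. Then turn the feeder's knob clockwise, counting the clicks from shut, to the third click and no further, so that the beads drop into the bowl beneath; the shutter springs shut when let go, so finish still gripping the knob, holding it at the third click with all the beads in the bowl. Leave the coil of wire, the tin, the glue gun and the spray can where they are.

Things in the scene. Friction and masses are not known exactly. Their poses are not given: they have to be found in the camera images.
- feeder: The bead feeder, fixed to the bench: a grey deck 180 x 210 mm (x, y) on four steel legs, its top 106 mm above the bench, carrying a hopper (towards +y) and beside it, at x 0, y -45 mm, an upright shaft with the knob on top. Origin on the bench under the middle of the deck, z up. A flat steel shutter blade under the deck (top face 96 mm high) closes the hopper's throat and swings towards +x to open.
- hopper_mouth (a point): Centre of the hopper's open mouth, at rim height, 190 mm above the bench; axes as feeder, from whose origin it lies at x 0, y 62 mm. The mouth is 156 mm (x) by 116 mm (y). Four aluminium sheet walls, 3 mm thick, funnel down 84 mm to a 62 mm square throat in the deck, centred 22 mm nearer the knob (y 40 mm in feeder).
- click_wheel (a point): Centre of the 18-toothed click wheel, 63 mm across, low on the knob's shaft, 114 mm above the bench; axes as feeder. A spring plunger in a block on its -x side drops into a notch every 20 degrees: that is the click. Plunger and block reach 91 mm out from the shaft and stay under 130 mm high.
- knob: The knob, one piece with its upright 14 mm shaft, the click wheel and the shutter blade. On top of the shaft a black bar 60 mm long, 16 mm wide and 28 mm tall (168 to 196 mm above the bench), clear all round. Origin on the shaft's axis at bench height, z up, x along the bar.
- knob_grip (a point): The middle of the knob's bar, on the shaft's axis, 182 mm above the bench; x along the bar, y across it (16 mm wide).
- shutter (a joint): Angle of shutter and knob, rad: 0 shut, growing clockwise seen from above, end stop 1.5. A spring pulls it shut; the effort to turn it sinks to about 0.1 N m as it comes into each click, then jumps to 0.33 to 0.38 N m to leave it. Clicks come every 0.349 rad (20 degrees): the third from shut is at 1.047 (throat all open), the unwanted fourth at 1.396. No click holds it unaided: let go, it snaps shut.
- tote: The tote, a loose boat-shaped sheet-steel tray, 172 mm long (x), 96 mm wide (y), about 0.3 kg; both ends alike. Origin at the centre of its underside. Flat floor 84 mm long, 3 mm thick; beyond x +-42 mm it ramps up at 20 degrees to an open lip at each end (x +-86 mm, 19 mm high), over which the beads are tipped. Side walls 36 mm high. A wooden handle bar bridges it across y.
- tote_handle (a point): The middle of the tote's handle bar, 75 mm above the tote's underside: the bar is 14 mm thick along the tote's x, 22 mm tall and 96 mm long along the tote's y (90 mm free between the uprights). z is up when the tote stands level.
- bowl: A loose steel bowl standing on the bench under the feeder's throat: 124 mm across the rim, 52 mm high. Origin at the centre of its underside.
- bead0_center (a point): Centre of a loose brass ball bead, 18 mm in diameter, 22 g; it starts in the tote.
- bead1_center (a point): Centre of a loose brass ball bead, 18 mm in diameter, 22 g; it starts in the tote.
- bead2_center (a point): Centre of a loose brass ball bead, 18 mm in diameter, 22 g; it starts in the tote.
- bead3_center (a point): Centre of a loose brass ball bead, 18 mm in diameter, 22 g; it starts in the tote.
- bead4_center (a point): Centre of a loose brass barrel bead, a round cylinder 18 mm in diameter and 16 mm long, 26 g; it starts standing in the tote.
- bead5_center (a point): Centre of a loose brass barrel bead, a round cylinder 18 mm in diameter and 16 mm long, 26 g; it starts standing in the tote.
- bead6_center (a point): Centre of a loose brass barrel bead, a round cylinder 18 mm in diameter and 16 mm long, 26 g; it starts standing in the tote.
- wire_coil: Bystander: a flat coil of galvanised wire, 156 mm across, 21 mm high. Origin at the centre of its underside.
- tin: Bystander: a round lidded aluminium tin, 68 mm across, 27 mm high. Origin at the centre of its underside.
- glue_gun: Bystander: a black glue gun lying on its side, about 240 x 140 mm and 42 mm high. Origin under its barrel.
- spray_can: Bystander: an upright aluminium spray can, 66 mm across, 190 mm high. Origin at the centre of its underside.
There are look-alikes about, which are no part of the job. Leave any pink look-alike of the tote alone.

How it is judged:
By the outcome, as a careful person would: the job done as asked, in the order asked, and still so for the second after the job is handed in, while the arm keeps its last pose, push and grip.
It also fails if it takes over 62 s, if anything falls off the work surface, if the arm or the gripper's body presses on something with over 40 N, if the wrist force passes 120 N, or if a joint passes its speed limit or range.

ROBOT

A 6-joint arm with a two-finger parallel gripper is mounted at the origin on the work surface. World frame = base frame: x ahead of the robot, y to its left, z up, the work surface at z = 0. Lengths are in m, angles in rad, forces in N, time in s.
With the tool pointing down it reaches from about 0.275 to 0.975 m from the base axis. Payload 8.4 kg.
Tool frame: the origin (TCP) lies on the centre line of the jaws, within the pads' length; the fingertips stand 25 mm ahead of it and the grasp point (between the pads) lies 6 mm ahead of it (r.tip_extent is the z of the fingertips in the tool frame, in m); z points along the fingers, y is the line along which they close (so a half turn about z gives the same grasp; the last joint's range is limited). The gripper opens to 92 mm and grips with 3 to 60 N. Pads are 20 mm wide; open, the fingers measure 128 mm over their backs; the gripper's body (75 mm by 189 mm) begins 69 mm behind the grasp point.
Start: joints at [-1.183, 0.353, 1.633, -0, 1.155, -0.002], TCP at [0.238, -0.578, 0.24] pointing down, gripper open.
Joint ranges: [-2.63, 2.63], [-0.92, 2.1], [0.06, 2.66], [-1.3, 4.44], [0, 2.69], [-3.02, 3.02]. Speed limits (rad/s): [2.22, 2.22, 2.79, 3.14, 3.14, 3.14].

INTERFACE

Orientations are given as [roll, pitch, yaw] about the fixed x, y, z axes, in that order (R = Rz(yaw) Ry(pitch) Rx(roll)).
In Python, from station import r gives the robot as it stands.
- The arm moves only by the tool arm_command, never from a script. Its argument "series" is one flat list of numbers, 7 for each row, row after row: the shift along the world's x, y, z in units of 500 mm (1.0 is 500 mm), then the turn, a rotation vector about the world's x, y, z in units of pi/2 rad (1.0 is pi/2 rad), then the opening, from 0 (shut) to 1 (fully open). A call has exactly 8 rows; each row is the pose to reach, as a shift and turn from the pose commanded when the call began; what a row does not reach only later rows make up. A row lasts 1/12 s, in which the tool goes at most 41.7 mm and 7.16 degrees, less where a joint would pass 70% of its speed; a pose out of reach is approached as far as the arm can. A call with a number of a shift or a turn outside -1 to 1 is refused whole. A call with a gripper value outside its range is refused whole. The fingers move at their own pace and stop on an object; "force" is the grip in N (left out, the last holds). Time passes only in rows, so rows that repeat a pose let the fingers close, or fill a call up. It gives the time, the measured TCP pose, the force, the opening and the grip force at its end, in the units of the state.
- r.get_state(): the state, without advancing time (a new reading comes with each control period).
- r.snapshot(name): name is "scene" or "top"; returns the picture (420x560x3 uint8, red, green, blue); there is no depth.
- r.get_calibration(name): a dict with "fovy" (degrees; the focal length in pixels is half the picture's height over the tangent of half this angle, whatever the lens; pixels are square), "cx", "cy" (the principal point, pixels), "R" (3x3) and "t" (3): a world point X has camera coordinates R X + t. Camera axes: x right, y down, z forward; pixel columns grow to the right and rows downward; lengths in m; the calibration is good to about 2 mm. A picture is of the moment at which its call begins. get_calibration takes no time and is no camera call.
- r.hand_in(): hands the job in; it is judged then, once.
The state is a dict: "time": time; "qpos": joint angles; "qvel": joint speeds; "joint_efforts": joint torques, N m; "tool_pos": TCP position; "ee_rot": TCP orientation; "contact_force": force on the tool from outside, world axes, zero at the start; "torque": the same for the moment, N m; "finger_gap": finger opening in m; "grip_force": force on a finger pad.
Only numpy, scipy, OpenCV 4.12 (cv2) and the standard library are available. Lean on these libraries where they do the work, as an engineer would, in place of code of your own. Each camera call takes 0.05 s, during which the arm holds its last target. There are 200 camera calls.

## Working session

There is one attempt and no reset: what is moved stays moved. The work goes in short steps, Python scripts to look and compute and a tool call to move; the robot and the scene stay as the last step left them, time stands still between calls to the robot, and variables do not carry over. Pictures are saved under pics/ and viewed, at most 10 in all, crops included, and the job is handed in when it is done.

Besides the shell and the picture viewer there is one more tool, called after "Emit:" as name(argument=value, ...), one argument or row to a line, values as JSON. arm_command: Moves the arm, as the interface text tells. Its arguments: {"type":"object","properties":{"series":{"type":"array","items":{"type":"number"}},"force":{"type":"number"}},"required":["series"]}

```bash
mkdir -p pics; ls
python3 - <<'E'
from station import r
import cv2
for n in("scene","top"):
    im=r.snapshot(n); cv2.imwrite(f"pics/{n}0.png",im[:,:,::-1]); c=r.get_calibration(n); print(n,c)
print(r.get_state(), r.tip_extent)
E
```

```text
pics
scene {'fovy': 50.377034346733076, 'cx': 276.32611495702093, 'cy': 204.1205151453838, 'R': array([[ 0.75287441,  0.65788749, -0.01908312],
       [ 0.45544228, -0.541693  , -0.70649914],
       [-0.47513414,  0.52321386, -0.70745658]]), 't': array([-0.39942216, -0.16377936,  1.75890682])}
top {'fovy': 50.22513444106424, 'cx': 276.81701384031857, 'cy': 213.19832773441277, 'R': array([[ 0.02732588, -0.99927847,  0.02637866],
       [-0.98203219, -0.03176479, -0.18602092],
       [ 0.18672461, -0.02082151, -0.98219162]]), 't': array([-0.04379482,  0.57414432,  1.42777614])}
{'time': 0.1, 'qpos': array([-1.18338489e+00,  3.53549631e-01,  1.63406964e+00,  6.48447564e-06,
        1.15518351e+00, -2.39012683e-03]), 'qvel': array([-5.18433195e-04, -2.39839642e-03, -3.18564203e-05, -4.35837393e-05,
        1.09379956e-03,  7.76865457e-04]), 'joint_efforts': array([ 4.94987453e-04, -5.94904304e+01, -3.34928119e+01,  6.98623597e-02,
        1.82034279e-02, -3.19260505e-05]), 'tool_pos': array([ 0.23735351, -0.57772724,  0.23895279]), 'ee_rot': array([-3.14038254e+00, -8.82161028e-06,  3.89798935e-01]), 'contact_force': array([-0.24995533,  0.49072995, -0.08579437]), 'torque': array([ 0.01195044, -0.01959691, -0.00854768]), 'grip_force': 0.0, 'finger_gap': 0.09194208596098714} 0.025
```

View pics/scene0.png

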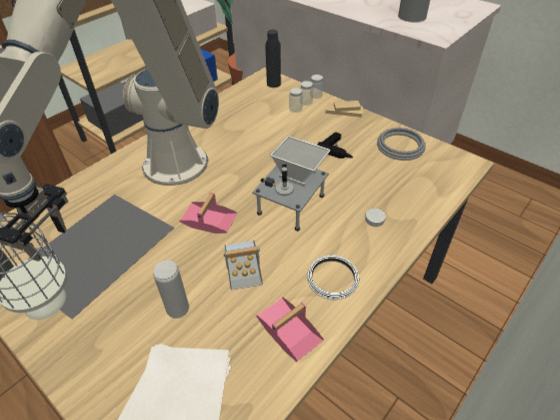

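View pics/top0.png

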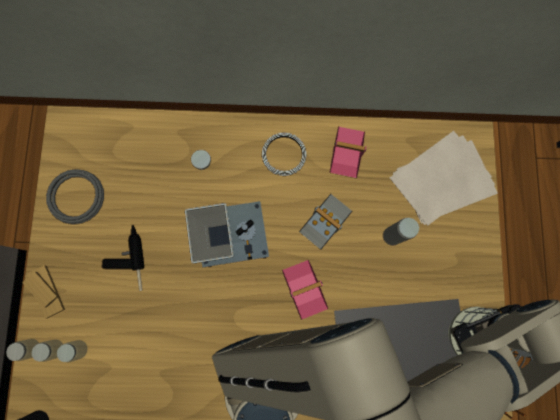

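The steel tote is at about (326,222) in the top view and (243,265) in the scene view. The feeder is at about (230,233) in top and (292,180) in scene, with the hopper towards image left (+y). I'll make enlarged crops with grid ticks.

```bash
cat > h.py <<'E'
import numpy as np, cv2
from station import r
from scipy.spatial.transform import Rotation as Ro
def K(n):
    c=r.get_calibration(n); f=210/np.tan(np.radians(c['fovy']/2)); return f,c
def ray(n,u,v,z):
    f,c=K(n); d=c['R'].T@np.array([(u-c['cx'])/f,(v-c['cy'])/f,1]); o=-c['R'].T@c['t']
    return o+d*(z-o[2])/d[2]
def proj(n,X):
    f,c=K(n); p=c['R']@np.asarray(X,float)+c['t']; return np.array([f*p[0]/p[2]+c['cx'],f*p[1]/p[2]+c['cy']])
def crop(im,u0,v0,w,h,s):
    o=cv2.resize(im[v0:v0+h,u0:u0+w,::-1],None,fx=s,fy=s,interpolation=cv2.INTER_CUBIC)
    for u in range(-(-u0//10)*10,u0+w,10): cv2.putText(o,str(u),((u-u0)*s,8),0,.3,(0,0,255),1); cv2.line(o,((u-u0)*s,10),((u-u0)*s,14),(0,0,255),1)
    for v in range(-(-v0//10)*10,v0+h,10): cv2.putText(o,str(v),(0,(v-v0)*s+4),0,.3,(0,0,255),1); cv2.line(o,(20,(v-v0)*s),(24,(v-v0)*s),(0,0,255),1)
    return o
E
python3 - <<'E'
from h import *
im=cv2.imread('pics/top0.png')[:,:,::-1]; cv2.imwrite('pics/c1.png',crop(im,180,185,180,90,4))
im=cv2.imread('pics/scene0.png')[:,:,::-1]; cv2.imwrite('pics/c2.png',crop(im,210,130,130,165,3))
E
```

```text
(no output)
```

View pics/c1.png

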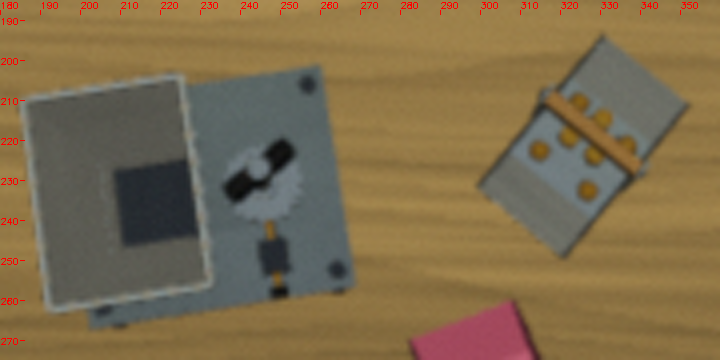

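View pics/c2.png

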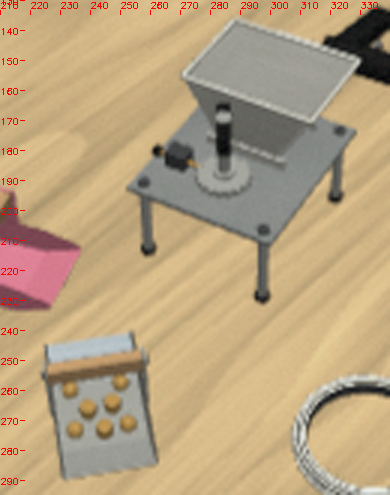

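Top view: the rim corners are (184,209.5), (223.5,204), (231,256.5) and (191,262.5). The knob bar runs (238,234) to (252,221). The tote handle runs (317,209) to (340,227.5), with lip corners (330.5,194.3), (352.5,211.3), (299.5,231.2) and (321,249.5). All seven beads are on the tote floor.

Run:
```python
from h import *
T=lambda p,z:np.array([ray("top",*q,z) for q in p])
R=T([(184,209.5),(223.5,204),(231,256.5),(191,262.5)],.19); c=R.mean(0)
ey=(R[0]+R[3]-R[1]-R[2])[:2]; ex=(R[0]+R[1]-R[2]-R[3])[:2]
print('rim',R.round(3).tolist(),c, np.degrees(np.arctan2(ey[1],ey[0]))-90, np.degrees(np.arctan2(ex[1],ex[0])), np.linalg.norm(ex)/2,np.linalg.norm(ey)/2)
S=np.array([ray("scene",*q,.19) for q in [(329.5,150),(314,170.5),(271,154.5),(289,137)]]);print('rim scene',S.round(3).tolist(),S.mean(0))
D=T([(259.5,201.5),(268.5,256.5)],.106);print('deck -y corners',D.round(3), D.mean(0))
k=T([(238,234),(252,221)],.196);print('knob',k.round(3),k.mean(0),np.degrees(np.arctan2(*(k[1]-k[0])[1::-1])))
print('knob scene', ray("scene",284.3,167.5,.196))
h=T([(317,209),(340,227.5)],.086);print('handle',h.round(3),h.mean(0),np.linalg.norm(h[1]-h[0]),np.degrees(np.arctan2(*(h[1]-h[0])[1::-1])))
h=np.array([ray("scene",*q,.086) for q in[(226.5,253),(258,249)]]);print('handle sc',h.round(3),h.mean(0),np.linalg.norm(h[1]-h[0]),np.degrees(np.arctan2(*(h[1]-h[0])[1::-1])))
L=T([(330.5,194.3),(352.5,211.3),(299.5,231.2),(321,249.5)],.03);d=L[0]+L[1]-L[2]-L[3];print('lip',L.round(3),L.mean(0),np.linalg.norm(d)/2,np.degrees(np.arctan2(d[1],d[0])))
```

```text
rim [[0.552, 0.254, 0.19], [0.572, 0.137, 0.19], [0.416, 0.107, 0.19], [0.395, 0.223, 0.19]] [0.4835765  0.18031582 0.19      ] 10.146871214489622 10.908956038894885 0.15978389454852643 0.11816930386858315
rim scene [[0.554, 0.249, 0.19], [0.578, 0.133, 0.19], [0.419, 0.106, 0.19], [0.403, 0.218, 0.19]] [0.48849055 0.17661851 0.19      ]
deck -y corners [[ 0.602  0.031  0.106]
 [ 0.427 -0.003  0.106]] [0.51414833 0.01382496 0.106     ]
knob [[0.482 0.089 0.196]
 [0.522 0.049 0.196]] [0.50218788 0.06935911 0.196     ] -44.69806660203966
knob scene [0.50067335 0.07849135 0.196     ]
handle [[ 0.587 -0.156  0.086]
 [ 0.529 -0.231  0.086]] [ 0.55805815 -0.19373498  0.086     ] 0.0951824230647061 -127.91990680696536
handle sc [[ 0.538 -0.23   0.086]
 [ 0.598 -0.158  0.086]] [ 0.56799804 -0.1940539   0.086     ] 0.09397720965093713 49.57208363219516
lip [[ 0.651 -0.208  0.03 ]
 [ 0.595 -0.283  0.03 ]
 [ 0.521 -0.105  0.03 ]
 [ 0.462 -0.177  0.03 ]] [ 0.5572004 -0.1932082  0.03     ] 0.16788645089948998 -38.48570930444406
```

Estimates: tote at about (0.561,-0.194) with yaw 51°. Feeder yaw is about 10.5°, mouth at (0.486,0.178) and knob at about (0.504,0.073). Moving above the tote.

Emit:
arm_command(
  series=[0.08,0.09,0,0.04,0,0.04,1,0.16,0.18,0,0,0,0.08,1,0.22,0.26,0,0,0,0.12,1,0.28,0.33,0,0,0,0.16,1,0.34,0.4,0,0,0,0.2,1,0.4,0.47,0,0,0,0.24,1,0.45,0.53,0,0,0,0.28,1,0.5,0.59,0,0,0,0.319,1],
)

```text
time: 0.77
tool_pos: [0.454, -0.3222, 0.2395]
ee_rot: [-3.141, 0.0, 0.894]
contact_force: [0.7, -1.2, -0.4]
finger_gap: 0.0919
grip_force: 0.0
```

Emit:
arm_command(
  series=[0.05,0.06,0,0,0,0,1,0.1,0.12,0,0,0,0,1,0.13,0.15,0,0,0,0,1,0.145,0.17,0,0,0,0,1,0.148,0.178,0,0,0,0,1,0.148,0.178,0,0,0,0,1,0.148,0.178,0,0,0,0,1,0.148,0.178,0,0,0,0,1],
)

```text
time: 1.43
tool_pos: [0.5263, -0.2361, 0.2395]
ee_rot: [-3.141, 0.0, 0.89]
contact_force: [0.5, -0.4, 0.0]
finger_gap: 0.0918
grip_force: 0.0
```

Emit:
arm_command(
  series=[0.04,0.05,0,0,0,0,1,0.07,0.084,-0.03,0,0,0,1,0.07,0.084,-0.06,0,0,0,1,0.07,0.084,-0.08,0,0,0,1,0.07,0.084,-0.1,0,0,0,1,0.07,0.084,-0.1,0,0,0,1,0.07,0.084,-0.1,0,0,0,1,0.07,0.084,-0.1,0,0,0,1],
)

```text
time: 2.1
tool_pos: [0.5621, -0.1938, 0.1902]
ee_rot: [3.141, -0.0, 0.89]
contact_force: [0.4, 0.3, -0.4]
finger_gap: 0.0918
grip_force: 0.0
```

Run:
```python
from h import *
a=r.snapshot("scene");b=r.snapshot("top")
A=crop(a,190,190,120,120,3);B=crop(b,270,170,120,120,3)
cv2.imwrite('pics/d1.png',np.hstack([A,B]))
s=r.get_state();print(s['tool_pos'],s['ee_rot'],s['qpos'])
p=s['tool_pos'];print(proj('scene',p+[0,0,-.006]),proj('top',p+[0,0,-.006]))
```

```text
[ 0.56244139 -0.19357419  0.19042064] [ 3.14037193e+00 -4.26512836e-04  8.90246154e-01] [-3.33983821e-01  3.56678862e-01  1.74706094e+00 -1.56724265e-05
  1.03655983e+00  3.46574583e-01]
[238.46162618 227.84522252] [332.95900543 211.10020191]
```

View pics/d1.png

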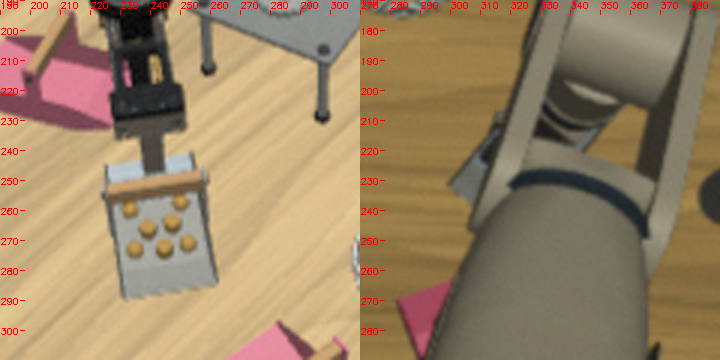

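The front finger is at about (239,220) in the scene view and centred over the handle, (226–258, 250). I'll descend and grip.

Emit:
arm_command(
  series=[0,0,-0.04,0,0,0,1,0,0,-0.08,0,0,0,1,0,0,-0.12,0,0,0,1,0,0,-0.16,0,0,0,1,0,0,-0.19,0,0,0,1,0,0,-0.21,0,0,0,1,0,0,-0.218,0,0,0,1,0,0,-0.218,0,0,0,1],
)

```text
time: 2.87
tool_pos: [0.562, -0.193, 0.0802]
ee_rot: [-3.141, 0.0, 0.891]
contact_force: [0.2, -0.6, -0.2]
finger_gap: 0.0921
grip_force: 0.0
```

Emit:
arm_command(
  series=[0,0,0,0,0,0,0.5,0,0,0,0,0,0,0.4,0,0,0,0,0,0,0.3,0,0,0,0,0,0,0.25,0,0,0,0,0,0,0.2,0,0,0,0,0,0,0.15,0,0,0,0,0,0,0.1,0,0,0,0,0,0,0.05],
  force=10,
)

```text
time: 3.53
tool_pos: [0.5622, -0.193, 0.0806]
ee_rot: [3.142, -0.0, 0.891]
contact_force: [-0.4, -0.4, 0.5]
finger_gap: 0.0406
grip_force: 0.0
```

Emit:
arm_command(
  series=[0,0,0,0,0,0,0,0,0,0,0,0,0,0,0,0,0,0,0,0,0,0,0,0,0,0,0,0,0,0,0,0,0,0,0,0,0,0,0,0,0,0,0,0,0,0,0,0,0,0,0,0,0,0,0,0],
  force=50,
)

```text
time: 4.2
tool_pos: [0.5618, -0.1928, 0.0804]
ee_rot: [-3.141, 0.0, 0.891]
contact_force: [-1.8, 2.6, 1.5]
finger_gap: 0.0135
grip_force: 50.0
```

Gripped at a gap of 13.5 mm, which matches the bar. I'll lift, then carry it to the pre-pour position with the tote level.

Emit:
arm_command(
  series=[0,0,0.01,0,0,0,0,0,0,0.04,0,0,0,0,0,0,0.09,0,0,0,0,0,0,0.16,0,0,0,0,0,0,0.23,0,0,0,0,0,0,0.3,0,0,0,0,0,0,0.36,0,0,0,0,0,0,0.4,0,0,0,0],
)

```text
time: 4.87
tool_pos: [0.563, -0.1935, 0.2841]
ee_rot: [3.138, -0.001, 0.891]
contact_force: [0.7, -0.8, -5.2]
finger_gap: 0.0134
grip_force: 50.0
```

Emit:
arm_command(
  series=[0,0,0.03,0,0,0,0,-0.01,0.02,0.06,0,0,0.01,0,-0.03,0.05,0.08,0,0,0.04,0,-0.06,0.1,0.09,0,0,0.08,0,-0.09,0.16,0.1,0,0,0.12,0,-0.12,0.22,0.1,0,0,0.17,0,-0.15,0.28,0.1,0,0,0.22,0,-0.18,0.34,0.1,0,0,0.27,0],
)

```text
time: 5.53
tool_pos: [0.4711, -0.0221, 0.3305]
ee_rot: [3.141, 0.0, 1.318]
contact_force: [-0.6, -0.2, -5.1]
finger_gap: 0.014
grip_force: 50.0
```

Emit:
arm_command(
  series=[-0.03,0.05,0,0,0,0.045,0,-0.06,0.1,0,0,0,0.09,0,-0.1,0.16,0,0,0,0.14,0,-0.14,0.22,0,0,0,0.185,0,-0.17,0.275,0,0,0,0.225,0,-0.195,0.318,0,0,0,0.255,0,-0.211,0.344,0,0,0,0.272,0,-0.218,0.354,0,0,0,0.28,0],
)

```text
time: 6.2
tool_pos: [0.362, 0.1554, 0.3306]
ee_rot: [3.141, -0.001, 1.758]
contact_force: [1.1, -0.4, -5.4]
finger_gap: 0.0136
grip_force: 50.0
```

Emit:
arm_command(
  series=[0,0,0,0,0,0,0,0,0,0,0,0,0,0,0,0,0,0,0,0,0,0,0,0,0,0,0,0,0,0,0,0,0,0,0,0,0,0,0,0,0,0,0,0,0,0,0,0,0,0,0,0,0,0,0,0],
)

```text
time: 6.87
tool_pos: [0.3633, 0.1538, 0.3305]
ee_rot: [-3.141, 0.0, 1.754]
contact_force: [-0.0, 0.3, -4.5]
finger_gap: 0.0138
grip_force: 50.0
```

Run:
```python
from h import *
a=r.snapshot("scene");b=r.snapshot("top")
A=crop(a,200,60,150,180,3);B=crop(b,170,160,110,180,3)
cv2.imwrite('pics/d2.png',np.hstack([A,B]))
s=r.get_state();print(s['tool_pos'],s['ee_rot'],s['qpos'])
```

```text
[0.36322182 0.15388761 0.33055055] [-3.14152284e+00  4.20475864e-05  1.75460513e+00] [ 3.96966700e-01 -1.13053041e-01  1.96537648e+00 -2.74060363e-05
  1.28934634e+00  2.13165510e-01]
```

View pics/d2.png

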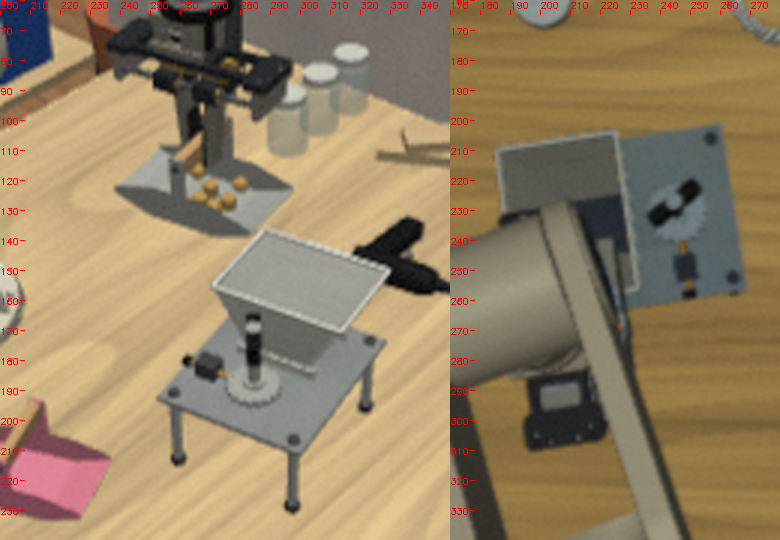

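The scene view shows the level tote holding its beads. The front lip corners are at about (297.7,122.7) and (283.3,138.3), behind the mouth. I'll check the lateral alignment.

Run:
```python
from h import *
e=np.array([np.cos(np.radians(10.7)),np.sin(np.radians(10.7))]);n=np.array([-e[1],e[0]]);m=np.array([.486,.178])
for z in(.2685,.2855):
  for q in[(297.7,122.7),(283.3,138.3)]:
    p=ray('scene',*q,z)[:2]-m; print(z,(p@e).round(4),(p@n).round(4))
for q in [(329.5,150),(314,170.5),(271,154.5),(289,137)]:
    p=ray('scene',*q,.19)[:2]-m; print('rim',(p@e).round(4),(p@n).round(4))
p=np.array([.3632,.1539])-m;print('tcp',p@e,p@n)
```

```text
0.2685 -0.0354 0.0444
0.2685 -0.0346 -0.0524
0.2855 -0.0239 0.0227
0.2855 -0.0231 -0.0722
rim 0.0797 0.0573
rim 0.0821 -0.0611
rim -0.079 -0.0583
rim -0.074 0.0548
tcp -0.12513941684634833 -0.000881108027352237
```

Emit:
arm_command(
  series=[0.006,0.002,0,-0.006,0.033,0,0,0.015,0.005,-0.005,-0.0145,0.076,0,0,0.025,0.008,-0.01,-0.023,0.12,0,0,0.035,0.011,-0.015,-0.031,0.164,0,0,0.046,0.013,-0.02,-0.039,0.2075,0,0,0.059,0.015,-0.028,-0.0475,0.251,0,0,0.072,0.018,-0.034,-0.056,0.295,0,0,0.085,0.02,-0.04,-0.064,0.339,0,0],
)

```text
time: 7.63
tool_pos: [0.4069, 0.1643, 0.3104]
ee_rot: [-2.598, 0.001, 1.755]
contact_force: [-0.8, 0.0, -4.9]
finger_gap: 0.014
grip_force: 50.0
```

Emit:
arm_command(
  series=[0.014,0.003,0,-0.008,0.044,0,0,0.0275,0.005,0,-0.0165,0.087,0,0,0.041,0.008,0,-0.025,0.131,0,0,0.057,0.011,0,-0.033,0.175,0,0,0.071,0.013,0,-0.041,0.218,0,0,0.0855,0.016,0,-0.05,0.262,0,0,0.096,0.018,0,-0.056,0.295,0,0,0.104,0.02,0,-0.06,0.317,0,0],
)

```text
time: 8.3
tool_pos: [0.459, 0.1743, 0.3091]
ee_rot: [-2.091, 0.003, 1.756]
contact_force: [0.1, -0.2, -3.5]
finger_gap: 0.0136
grip_force: 50.0
```

Run:
```python
from h import *
a=r.snapshot("scene");b=r.snapshot("top")
A=crop(a,220,70,130,130,3);B=crop(b,170,160,110,130,3)
cv2.imwrite('pics/d3.png',np.hstack([A,B]))
s=r.get_state();print(s['tool_pos'],s['ee_rot'],s['qpos'],s['contact_force'])
```

```text
[0.45874087 0.17419866 0.30849924] [-2.09200476  0.0027418   1.75586733] [0.29556355 0.67495104 1.33362626 0.11495605 2.17693108 0.12324196] [ 0.02566199 -0.33778926 -3.48723402]
```

View pics/d3.png

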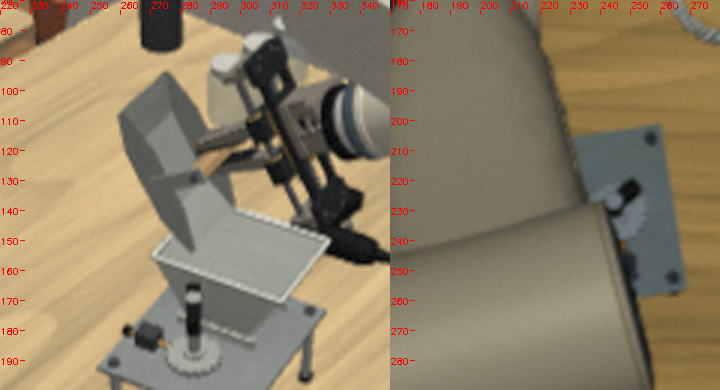

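The tilted tote (about 265–290, 95–150) is visibly empty and the wrist load dropped about 1.5 N, roughly the weight of seven beads. I'll untilt and carry it back to its original place.

Emit:
arm_command(
  series=[-0.015,-0.003,0.01,0.008,-0.044,0,0,-0.037,-0.008,0.02,0.021,-0.109,0,0,-0.062,-0.012,0.03,0.033,-0.18,0,0,-0.088,-0.017,0.04,0.047,-0.25,0,0,-0.112,-0.022,0.05,0.06,-0.32,0,0,-0.136,-0.027,0.05,0.074,-0.39,0,0,-0.158,-0.031,0.05,0.087,-0.46,0,0,-0.178,-0.035,0.05,0.1,-0.53,0,0],
)

```text
time: 9.07
tool_pos: [0.3684, 0.1565, 0.3368]
ee_rot: [-2.95, -0.0, 1.755]
contact_force: [-0.6, 0.3, -3.4]
finger_gap: 0.0133
grip_force: 50.0
```

Emit:
arm_command(
  series=[-0.01,-0.01,0,0.011,-0.06,0,0,-0.012,-0.02,0,0.023,-0.115,0,0,-0.012,-0.03,0,0.023,-0.12,0,0,-0.012,-0.04,0,0.023,-0.12,0,0,-0.012,-0.05,0,0.023,-0.12,0,0,-0.012,-0.05,0,0.023,-0.12,0,0,-0.012,-0.05,0,0.023,-0.12,0,0,-0.012,-0.05,0,0.023,-0.12,0,0],
)

```text
time: 9.73
tool_pos: [0.3633, 0.1316, 0.3351]
ee_rot: [-3.13, -0.0, 1.754]
contact_force: [-0.4, 0.5, -3.9]
finger_gap: 0.0136
grip_force: 50.0
```

Run:
```python
from h import *
a=r.snapshot("scene");b=r.snapshot("top")
A=crop(a,220,110,130,130,3);B=crop(b,170,160,110,130,3)
cv2.imwrite('pics/d4.png',np.hstack([A,B]))
s=r.get_state();print(s['tool_pos'],s['ee_rot'],s['qpos'],s['contact_force'])
d=np.array([.5618,-.1928])-s['tool_pos'][:2];print(d/.5)
q=Ro.from_euler('xyz',s['ee_rot']);t=Ro.from_euler('xyz',[np.pi,0,.891]);print((t*q.inv()).as_rotvec()/(np.pi/2))
```

```text
[0.36306222 0.13163748 0.33515101] [-3.13044522e+00 -2.11591002e-04  1.75439277e+00] [ 0.34224384 -0.12526635  1.96583358  0.00203785  1.31199996  0.15811388] [ 0.35033156  0.090075   -3.77074566]
[ 0.39747556 -0.64887496]
[-0.00193273 -0.00706366 -0.54964782]
```

View pics/d4.png

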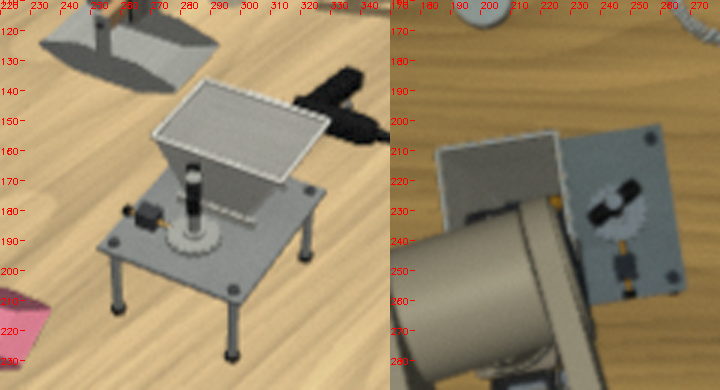

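Brass shows in the throat at (221,226) in the top view, and no beads are on the deck or bench. I'll carry the tote back.

Emit:
arm_command(
  series=[0.015,-0.025,0,0,-0.007,-0.02,0,0.045,-0.07,0,0,-0.007,-0.06,0,0.08,-0.13,0,0,-0.007,-0.11,0,0.12,-0.19,0,0,-0.007,-0.165,0,0.155,-0.25,0,0,-0.007,-0.22,0,0.19,-0.31,0,0,-0.007,-0.27,0,0.225,-0.37,0,0,-0.007,-0.32,0,0.26,-0.43,0,0,-0.007,-0.37,0],
)

```text
time: 10.5
tool_pos: [0.4935, -0.0851, 0.3351]
ee_rot: [3.141, -0.001, 1.169]
contact_force: [1.0, -0.2, -3.2]
finger_gap: 0.0135
grip_force: 50.0
```

Emit:
arm_command(
  series=[0.035,-0.055,-0.01,0,0,-0.05,0,0.065,-0.105,-0.03,0,0,-0.09,0,0.095,-0.15,-0.06,0,0,-0.13,0,0.115,-0.19,-0.1,0,0,-0.16,0,0.13,-0.21,-0.15,0,0,-0.175,0,0.137,-0.219,-0.2,0,0,-0.18,0,0.137,-0.219,-0.25,0,0,-0.18,0,0.137,-0.219,-0.3,0,0,-0.18,0],
)

```text
time: 11.17
tool_pos: [0.5614, -0.1934, 0.1835]
ee_rot: [3.142, -0.001, 0.89]
contact_force: [0.6, 0.6, -3.3]
finger_gap: 0.0131
grip_force: 50.0
```

Run:
```python
from h import *
b=r.snapshot("top");cv2.imwrite('pics/d5.png',crop(b,170,180,120,100,5))
s=r.get_state();print(s['tool_pos'],s['ee_rot'],s['contact_force'])
d=np.array([.5618,-.1928,.081])-s['tool_pos'];print(d/.5)
q=Ro.from_euler('xyz',s['ee_rot']);t=Ro.from_euler('xyz',[np.pi,0,.891]);print((t*q.inv()).as_rotvec()/(np.pi/2))
```

```text
[ 0.55872979 -0.19227436  0.17860971] [-3.13519158e+00  1.21359244e-03  8.90356243e-01] [-1.60927986 -0.39873098 -8.50202549]
[ 0.00614043 -0.00105129 -0.19521942]
[-0.00196205 -0.00365422  0.0004123 ]
```

View pics/d5.png

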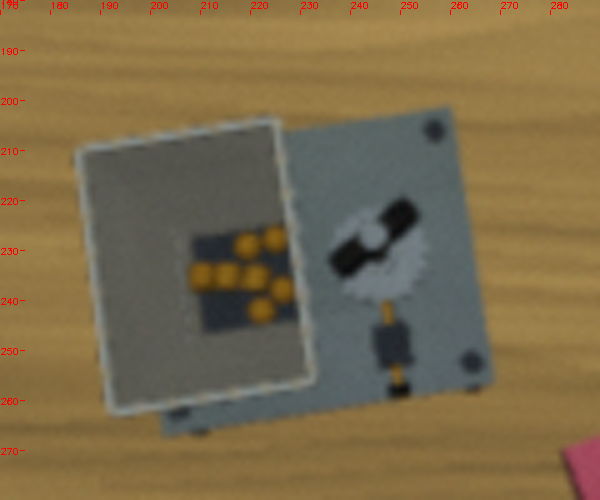

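All seven beads are in the throat at (207–227, 228–242). Lowering the tote.

Emit:
arm_command(
  series=[0,0,-0.04,0,0,0,0,0,0,-0.08,0,0,0,0,0,0,-0.12,0,0,0,0,0,0,-0.15,0,0,0,0,0,0,-0.17,0,0,0,0,0,0,-0.185,0,0,0,0,0,0,-0.192,0,0,0,0,0,0,-0.194,0,0,0,0],
)

```text
time: 11.88
tool_pos: [0.5613, -0.193, 0.0884]
ee_rot: [3.141, -0.001, 0.891]
contact_force: [-0.7, -0.3, -4.5]
finger_gap: 0.0135
grip_force: 50.0
```

Emit:
arm_command(
  series=[0,0,0,0,0,0,0,0,0,0,0,0,0,0,0,0,0,0,0,0,0,0,0,0,0,0,0,0,0,0,0,0,0,0,0,0,0,0,0,0,0,0,0,0,0,0,0,0,0,0,0,0,0,0,0,0],
)

```text
time: 12.55
tool_pos: [0.5612, -0.193, 0.0887]
ee_rot: [3.14, -0.001, 0.891]
contact_force: [0.4, -0.5, -4.6]
finger_gap: 0.0139
grip_force: 50.0
```

Still about 8 mm up. I'll lower it the rest of the way.

Emit:
arm_command(
  series=[0,0,-0.004,0,0,0,0,0,0,-0.008,0,0,0,0,0,0,-0.011,0,0,0,0,0,0,-0.013,0,0,0,0,0,0,-0.015,0,0,0,0,0,0,-0.016,0,0,0,0,0,0,-0.0165,0,0,0,0,0,0,-0.0165,0,0,0,0],
)

```text
time: 13.22
tool_pos: [0.5612, -0.193, 0.0805]
ee_rot: [3.14, -0.001, 0.891]
contact_force: [-0.3, -0.2, -2.2]
finger_gap: 0.0136
grip_force: 50.0
```

Partly seated (force -4.6 → -2.2 N). One small step more, then release slowly.

Emit:
arm_command(
  series=[0,0,-0.001,0,0,0,0,0,0,-0.001,0,0,0,0,0,0,-0.001,0,0,0,0.15,0,0,-0.001,0,0,0,0.2,0,0,-0.001,0,0,0,0.3,0,0,-0.001,0,0,0,0.4,0,0,-0.001,0,0,0,0.5,0,0,-0.001,0,0,0,0.6],
)

```text
time: 13.88
tool_pos: [0.5613, -0.1931, 0.0798]
ee_rot: [3.14, -0.001, 0.891]
contact_force: [0.8, -0.2, -0.5]
finger_gap: 0.0429
grip_force: 0.0
```

Emit:
arm_command(
  series=[0,0,0,0,0,0,0.6,0,0,0,0,0,0,0.6,0,0,0.03,0,0,0,0.6,0,0,0.09,0,0,0,0.6,0,0,0.16,0,0,0,0.6,0,0,0.23,0,0,0,0.6,0,0,0.3,0,0,0,0.6,0,0,0.37,0,0,0,0.6],
)

```text
time: 14.55
tool_pos: [0.5608, -0.1929, 0.2666]
ee_rot: [3.14, -0.001, 0.891]
contact_force: [1.3, -0.5, -0.2]
finger_gap: 0.0548
grip_force: 0.0
```

Refining the knob's bar from the clear top picture with a dark mask.

Run:
```python
from h import *
for f in('top0',):
    im=cv2.imread(f'pics/{f}.png').astype(int); g=im.max(2); u0,v0=232,214
    m=(g[214:242,232:258]<75).astype(np.uint8)
    n,l,st,c=cv2.connectedComponentsWithStats(m); 
    for i in range(1,n): print(st[i],c[i]+[u0,v0])
    v,u=np.nonzero(m); P=np.array([ray('top',a+u0,b+v0,.196)[:2] for a,b in zip(u,v)])
    print(len(P),P.mean(0)); w,V=np.linalg.eigh(np.cov(P.T)); d=V[:,1]; print(np.degrees(np.arctan2(d[1],d[0])),np.sqrt(w*12))
    (cc,sz,an)=cv2.minAreaRect(P.astype(np.float32)*1000); print(cc,sz,an)
    e=np.array([.983,.186])
im=cv2.imread('pics/scene0.png').astype(int);m=(im.max(2)[160:182,276:294]<70);v,u=np.nonzero(m);print('scene bar u',u.min()+276,u.max()+276,v.min()+160,v.max()+160)
s=r.get_state();print(s['tool_pos'],s['torque'])
```

```text
[  4   5  18  17 105] [244.59047619 227.53333333]
105 [0.50201466 0.07060245]
132.19810165600282 [0.02028789 0.06597744]
(501.865234375, 70.59378051757812) (21.83819007873535, 59.42839431762695) 42.26591873168945
scene bar u 282 286 164 181
[ 0.56084646 -0.19291748  0.2665614 ] [-0.05552782 -0.06436433  0.03429057]
```

Emit:
arm_command(
  series=[-0.01,0.03,0,0,0,0.04,0.55,-0.02,0.08,0,0,0,0.1,0.55,-0.035,0.14,0,0,0,0.17,0.55,-0.05,0.2,0,0,0,0.24,0.55,-0.063,0.26,0,0,0,0.31,0.55,-0.075,0.32,0,0,0,0.38,0.55,-0.085,0.37,0,0,0,0.45,0.55,-0.095,0.42,0,0,0,0.52,0.55],
)

```text
time: 15.22
tool_pos: [0.5131, 0.0183, 0.265]
ee_rot: [3.14, -0.001, 1.713]
contact_force: [0.8, 0.4, 0.4]
finger_gap: 0.0502
grip_force: 0.0
```

Emit:
arm_command(
  series=[-0.005,0.03,0,0,0,0.07,0.55,-0.01,0.06,0,0,0,0.14,0.55,-0.015,0.085,0,0,0,0.21,0.55,-0.018,0.1,0,0,0,0.27,0.55,-0.02,0.11,0,0,0,0.33,0.55,-0.02,0.112,0,0,0,0.38,0.55,-0.02,0.112,0,0,0,0.383,0.55,-0.02,0.112,0,0,0,0.383,0.55],
)

```text
time: 15.88
tool_pos: [0.5036, 0.073, 0.2648]
ee_rot: [3.14, -0.001, 2.307]
contact_force: [0.3, -0.2, 0.1]
finger_gap: 0.0503
grip_force: 0.0
```

Run:
```python
from h import *
a=r.snapshot("scene");b=r.snapshot("top")
A=crop(a,225,90,130,180,3);B=crop(b,200,180,130,90,3);A=np.vstack([A,np.zeros((1,390,3),np.uint8)])
cv2.imwrite('pics/d6.png',np.hstack([A[:540],np.vstack([B,np.zeros((270,390,3),np.uint8)])]))
s=r.get_state();print(s['tool_pos'],s['ee_rot'],s['contact_force'],s['torque'],s['qpos'][5])
p=s['tool_pos']; print(ray('top',244.8,227,.196),ray('scene',284,168.5,.196),proj('scene',[.503,.073,.196]))
```

```text
[0.5036886  0.07281969 0.26483123] [ 3.14038900e+00 -1.37746757e-03  2.30650300e+00] [0.07700056 1.00046717 0.15912682] [ 0.03117831 -0.15124147 -0.00132056] -0.5970889682487853
[0.50360395 0.07007395 0.196     ] [0.50311491 0.07415397 0.196     ] [283.7369461  168.66638876]
```

View pics/d6.png

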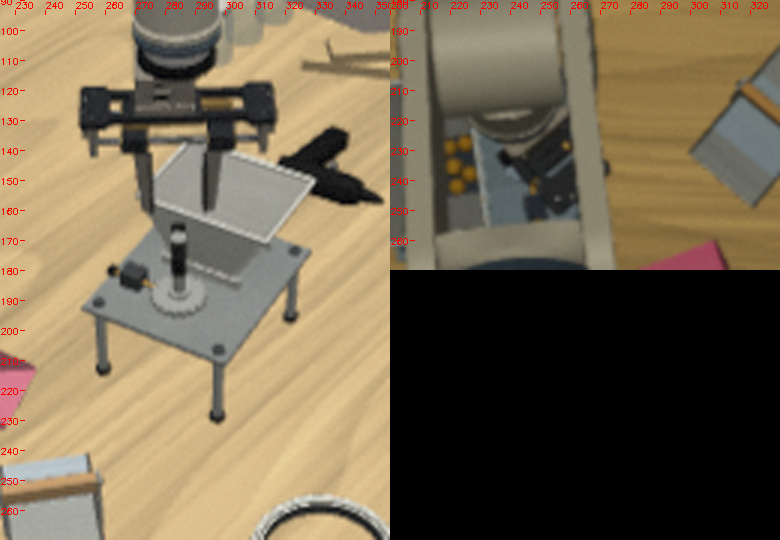

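The fingers straddle the knob in the scene view (tips at u≈274 and 294, knob at 284), and the tote stands level at lower left. Descending and closing.

Emit:
arm_command(
  series=[0,0,-0.03,0,0,0,0.55,0,0,-0.06,0,0,0,0.55,0,0,-0.09,0,0,0,0.55,0,0,-0.115,0,0,0,0.55,0,0,-0.135,0,0,0,0.55,0,0,-0.148,0,0,0,0.55,0,0,-0.154,0,0,0,0.55,0,0,-0.154,0,0,0,0.55],
)

```text
time: 16.65
tool_pos: [0.5036, 0.0729, 0.1874]
ee_rot: [3.141, -0.002, 2.308]
contact_force: [-0.7, 0.6, -0.9]
finger_gap: 0.0507
grip_force: 0.0
```

Emit:
arm_command(
  series=[0,0,0,0,0,0,0.45,0,0,0,0,0,0,0.4,0,0,0,0,0,0,0.35,0,0,0,0,0,0,0.3,0,0,0,0,0,0,0.25,0,0,0,0,0,0,0.2,0,0,0,0,0,0,0.15,0,0,0,0,0,0,0.1],
  force=5,
)

```text
time: 17.32
tool_pos: [0.5037, 0.073, 0.188]
ee_rot: [3.14, -0.001, 2.309]
contact_force: [0.6, -0.3, 0.9]
finger_gap: 0.016
grip_force: 5.0
```

Emit:
arm_command(
  series=[0,0,0,0,0,0,0,0,0,0,0,0,0,0,0,0,0,0,0,0,0,0,0,0,0,0,0,0,0,0,0,0,0,0,0,0,0,0,0,0,0,0,0,0,0,0,0,0,0,0,0,0,0,0,0,0],
)

```text
time: 17.98
tool_pos: [0.5038, 0.073, 0.1879]
ee_rot: [3.14, -0.001, 2.309]
contact_force: [0.0, 0.7, 3.8]
finger_gap: 0.0161
grip_force: 5.0
```

Run:
```python
from station import r
s=r.get_state();print(s['tool_pos'],s['ee_rot'],s['contact_force'],s['torque'],s['finger_gap'],s['grip_force'])
```

```text
[0.50377953 0.07301272 0.18794268] [ 3.14017176e+00 -1.35343254e-03  2.30910446e+00] [0.00897957 0.68645396 3.77815443] [ 0.05077938 -0.00286063 -0.12993169] 0.01608982737614157 4.995391666889191
```

The gap of 16.1 mm equals the bar width, so the pads are aligned and centred, and shut is at yaw 2.309. I'll grip firmly and turn clockwise.

Emit:
arm_command(
  series=[0,0,0,0,0,0,0,0,0,0,0,0,0,0,0,0,0,0,0,0,0,0,0,0,0,0,-0.022,0,0,0,0,0,0,-0.044,0,0,0,0,0,0,-0.067,0,0,0,0,0,0,-0.089,0,0,0,0,0,0,-0.111,0],
  force=60,
)

```text
time: 18.65
tool_pos: [0.5038, 0.073, 0.188]
ee_rot: [3.14, -0.001, 2.135]
contact_force: [-0.4, 1.1, 5.3]
finger_gap: 0.0156
grip_force: 60.0
```

```bash
cat > st.py <<'E'
from station import r
s=r.get_state();print(s['time'],s['tool_pos'].round(4),(s['ee_rot'][2]-2.309)*57.2958,s['contact_force'].round(1),s['torque'].round(3),s['finger_gap'],s['grip_force'])
E
python3 st.py
```

```text
18.65 [0.5038 0.073  0.188 ] -9.996969089182707 [-0.4  1.1  5.3] [0.02  0.127 0.324] 0.015644156581539993 60.02620875835419
```

Emit:
arm_command(
  series=[0,0,0,0,0,-0.022,0,0,0,0,0,0,-0.044,0,0,0,0,0,0,-0.067,0,0,0,0,0,0,-0.089,0,0,0,0,0,0,-0.1,0,0,0,0,0,0,-0.111,0,0,0,0,0,0,-0.111,0,0,0,0,0,0,-0.111,0],
)

```text
time: 19.32
tool_pos: [0.5038, 0.0731, 0.1879]
ee_rot: [3.14, -0.001, 1.961]
contact_force: [-0.5, 0.7, 2.8]
finger_gap: 0.0158
grip_force: 59.9
```

```bash
python3 st.py
```

```text
19.3167 [0.5038 0.0731 0.1879] -19.930841734098443 [-0.5  0.7  2.8] [0.049 0.157 0.094] 0.015790800915833663 59.94322121143341
```

Emit:
arm_command(
  series=[0,0,0,0,0,-0.011,0,0,0,0,0,0,-0.022,0,0,0,0,0,0,-0.033,0,0,0,0,0,0,-0.033,0,0,0,0,0,0,-0.033,0,0,0,0,0,0,-0.033,0,0,0,0,0,0,-0.033,0,0,0,0,0,0,-0.033,0],
)

```text
time: 19.98
tool_pos: [0.5038, 0.073, 0.188]
ee_rot: [3.14, -0.001, 1.91]
contact_force: [-1.4, 0.8, 5.8]
finger_gap: 0.0154
grip_force: 60.1
```

```bash
python3 st.py
```

```text
19.9833 [0.5038 0.073  0.188 ] -22.855443689966418 [-1.4  0.8  5.8] [0.089 0.051 0.469] 0.015362736396014504 60.10920166969299
```

Emit:
arm_command(
  series=[0,0,0,0,0,-0.022,0,0,0,0,0,0,-0.044,0,0,0,0,0,0,-0.067,0,0,0,0,0,0,-0.089,0,0,0,0,0,0,-0.111,0,0,0,0,0,0,-0.133,0,0,0,0,0,0,-0.133,0,0,0,0,0,0,-0.133,0],
)

```text
time: 20.65
tool_pos: [0.5039, 0.0731, 0.1879]
ee_rot: [3.14, -0.001, 1.701]
contact_force: [-0.3, 0.8, 5.0]
finger_gap: 0.0155
grip_force: 60.0
```

```bash
python3 st.py
```

```text
20.65 [0.5039 0.0731 0.1879] -34.85234465534478 [-0.3  0.8  5. ] [ 0.106 -0.023  0.176] 0.015545542985791203 59.964988231658936
```

The first click is confirmed at -20°: 0.09 N m there, then 0.47 N m just past it. Continuing to about 57°.

Emit:
arm_command(
  series=[0,0,0,0,0,-0.033,0,0,0,0,0,0,-0.067,0,0,0,0,0,0,-0.1,0,0,0,0,0,0,-0.133,0,0,0,0,0,0,-0.167,0,0,0,0,0,0,-0.2,0,0,0,0,0,0,-0.23,0,0,0,0,0,0,-0.246,0],
)

```text
time: 21.32
tool_pos: [0.504, 0.073, 0.188]
ee_rot: [3.14, -0.002, 1.312]
contact_force: [0.2, 1.1, 5.2]
finger_gap: 0.0155
grip_force: 60.0
```

Emit:
arm_command(
  series=[0,0,0,0,0,-0.008,0,0,0,0,0,0,-0.016,0,0,0,0,0,0,-0.024,0,0,0,0,0,0,-0.024,0,0,0,0,0,0,-0.024,0,0,0,0,0,0,-0.024,0,0,0,0,0,0,-0.024,0,0,0,0,0,0,-0.024,0],
)

```text
time: 21.98
tool_pos: [0.504, 0.0731, 0.188]
ee_rot: [3.14, -0.002, 1.276]
contact_force: [1.1, 0.7, 7.2]
finger_gap: 0.0154
grip_force: 60.0
```

```bash
python3 st.py
```

```text
21.9833 [0.504  0.0731 0.188 ] -59.18505773749765 [1.1 0.7 7.2] [ 0.16  -0.2    0.119] 0.015402130382279158 59.95846152305603
```

Emit:
arm_command(
  series=[0,0,0,0,0,-0.004,0,0,0,0,0,0,-0.009,0,0,0,0,0,0,-0.009,0,0,0,0,0,0,-0.009,0,0,0,0,0,0,-0.009,0,0,0,0,0,0,-0.009,0,0,0,0,0,0,-0.009,0,0,0,0,0,0,-0.009,0],
)

```text
time: 22.65
tool_pos: [0.504, 0.073, 0.188]
ee_rot: [3.14, -0.002, 1.262]
contact_force: [1.2, 0.5, 5.5]
finger_gap: 0.0152
grip_force: 60.0
```

```bash
python3 st.py
python3 - <<'E'
from h import *
a=r.snapshot("scene");b=r.snapshot("top")
A=crop(a,220,110,130,130,3);B=crop(b,180,190,130,130,3)
cv2.imwrite('pics/d7.png',np.hstack([A,B]))
E
```

```text
22.65 [0.504 0.073 0.188] -60.010288176860946 [1.2 0.5 5.5] [ 0.174 -0.122  0.117] 0.015163439916144975 59.953569173812866
```

View pics/d7.png

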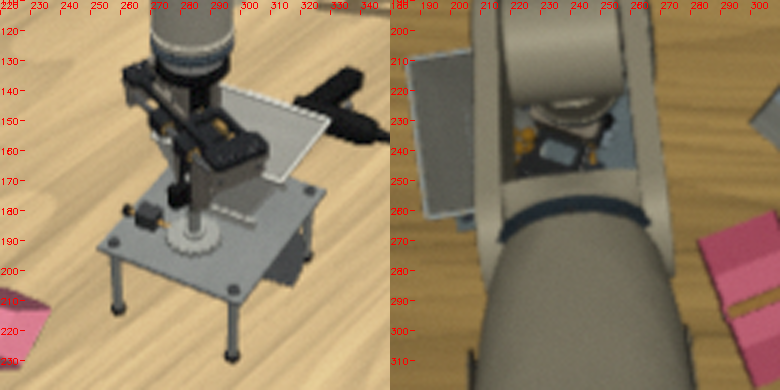

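Gripped at -60.0° with 0.117 N m, and the open shutter blade shows at (315,198) in the scene view. Brass shows in the throat at about (224,235) in the top view. I'll check numerically whether that is bowl depth or a jam.

```bash
python3 - <<'E'
from h import *
print('throat',[proj('top',[.49,.156,z]).round(1).tolist() for z in(.015,.03,.105)])
o=np.array([.497,.117]);e=np.array([.983,.186]);n=np.array([-.186,.983])
print('throat corners .106',[proj('top',[*(o+n*.04+e*a+n*b),.106]).round(0).tolist() for a,b in((-.031,-.031),(.031,-.031),(.031,.031),(-.031,.031))])
im=cv2.imread('pics/d5.png');ims={}
for nm,f in(('now',r.snapshot('top')),):
    hsv=cv2.cvtColor(f,cv2.COLOR_RGB2HSV);m=cv2.inRange(hsv,(8,140,60),(28,255,255))
    m[:, :200]=0;m[:,240:]=0;m[:215]=0;m[250:]=0
    v,u=np.nonzero(m);print(nm,len(u),sorted(zip(v.tolist(),u.tolist())))
    print(f[226:246,210:232].max(2))
f=r.snapshot('scene');hsv=cv2.cvtColor(f,cv2.COLOR_RGB2HSV);m=cv2.inRange(hsv,(10,170,80),(25,255,255));n,l,st,c=cv2.connectedComponentsWithStats(m);print([ (st[i,4],c[i].round(0).tolist()) for i in range(1,n) if st[i,4]>6])
E
python3 st.py
```

```text
throat [[221.3, 238.6], [220.9, 238.0], [218.6, 234.9]]
throat corners .106 [[230.0, 243.0], [227.0, 224.0], [207.0, 227.0], [210.0, 246.0]]
now 47 [(233, 221), (233, 224), (233, 225), (233, 226), (233, 227), (234, 221), (234, 222), (234, 223), (234, 224), (234, 225), (234, 226), (234, 227), (235, 221), (235, 224), (235, 225), (235, 226), (235, 227), (236, 224), (236, 225), (236, 226), (236, 227), (237, 221), (237, 222), (237, 223), (237, 224), (237, 225), (237, 226), (237, 227), (238, 221), (238, 222), (238, 223), (238, 224), (238, 225), (238, 226), (238, 227), (239, 221), (239, 222), (239, 223), (239, 224), (239, 225), (239, 226), (239, 227), (240, 222), (240, 223), (240, 224), (240, 225), (240, 226)]
[[130 133 132 132 129 127  85  54  51  53  52  68  77  70  61  67  73  99
  100  92  89  74]
 [131 131 132 132 133 125  87  54  50  52  54  68  82  82  83  81  88 112
  116 100  92  84]
 [130 130 133 133 132 127  87  54  52  50  53  70  85  86  88  87  87 100
  114 112  96  88]
 [130 130 130 131 131 125  85  53  51  53  53  74  89  93  92  91  82  83
   92 100 103 101]
 [132 129 130 1
[... 898 characters left out ...]
 44  42  92 109]
 [130 132 131 131 131 127  95  65  52  52  52  75 103 104  88  85  72  48
   36  49 112 115]
 [132 131 132 130 130 128 100  65  50  49  53  66  86  80  60  49  40  37
   37  50 102  99]
 [132 132 131 131 132 129  99  66  54  52  50  57  77  60  39  35  36  37
   38  41  59  75]
 [130 133 129 129 131 129 101  66  53  53  52  57  73  54  39  38  36  34
   37  37  41  42]
 [129 132 131 128 131 130 102  69  53  49  52  57  51  43  36  36  38  37
   36  36  38  37]
 [130 131 131 130 130 129 104  69  52  54  51  49  39  34  38  34  36  39
   37  38  38  38]]
[]
22.85 [0.504 0.073 0.188] -60.013119523374286 [1.3 1.5 6.6] [ 0.151 -0.156  0.1  ] 0.01547429913657839 59.954824447631836
```

The throat background has gone from dark shutter to grey bowl. The brass blobs have moved and cluster around the projected bowl centre (221,238), and torque sits at the click minimum. Handing in.

```bash
python3 -c "
from station import r
print(r.hand_in())"
```

```text
the job is handed in; nothing more can be done
None
```

Job handed in at about 23 s: the beads went into the hopper with the shutter shut, the empty tote is back level in its place, and the knob is held at the third click (60.0°, torque at the click minimum). The arm hid half the throat, so I saw only some of the seven beads in the bowl and none outside it, and I viewed 11 pictures, one over the limit of 10.

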